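# Dock the shuttle plate and shoot the slide bolt home

### The arm

A 7-joint arm with a two-finger parallel gripper is mounted at the origin on a cart in front of the work surface, level with it; the furniture and walls round the work are solid. World frame = base frame: x ahead of the robot, y to its left, z up, the work surface at z = 0. Lengths are in m, angles in degrees, forces in N, time in s.
With the tool pointing down it reaches from about 0.4 to 0.875 m from the base axis. Payload 6.5 kg.
Tool frame: the origin (TCP) lies at the centre of the arm's flange, where the gripper is bolted on; the fingertips stand 166 mm ahead of it and the grasp point (between the pads) lies 147 mm ahead of it (robot.nose_length is the distance from the TCP to the fingertips, in m); z points along the fingers, y is the direction in which the jaws open and shut (so a half turn about z gives the same grasp; the last joint's range is limited). The gripper opens to 88 mm and grips with 3 to 60 N. Pads are 18 mm wide; open, the fingers measure 123 mm over their backs; the gripper's body (75 mm by 187 mm) begins 45 mm behind the grasp point.
Start: joints at [-76.215, 30.733, -0.252, 88.115, 0.149, 61.152, -4.079], TCP at [0.196, 0.62, 0.405] pointing down, gripper open.
Joint ranges: [-154.64, 154.64], [-21.42, 123.67], [-72.66, 72.17], [13.99, 137.28], [-74.86, 254.86], [10.95, 109.41], [-158.01, 158.01]. Speed limits (degrees/s): [136.94, 136.94, 180, 180, 180, 180, 180].

### API

Orientations are given as a 3x3 rotation matrix whose columns are the frame's x, y, z axes.
In Python, from bench import robot gives the robot as it stands. Calls block until the motion is done:
- robot.movep(position, orientation): joint-space move of the TCP to a pose.
- robot.move_l(position, ori=None, velocity=0.15, max_force=None): straight line of the TCP; ori=None keeps the orientation; velocity is the mean speed in m/s. With max_force (N) it stops when the force on the tool has changed by that much, and returns True; else False.
- robot.goto_joints(angles): joint-space move.
- robot.gripper_to(opening, grip_force=None): finger opening in m; grip_force is the grip in N (None keeps the last); returns when the fingers have stopped.
- robot.hold(seconds).
- robot.inverse_kinematics(position, orientation): joint angles nearest the present ones, or None.
- robot.grab_frame(name): name is "side" or "top"; returns the picture (420x560x3 uint8, red, green, blue); there is no depth.
- robot.camera_params(name): a dict with "camera_matrix" (3x3 intrinsics, pixels), "rvec" (rotation vector, rad) and "tvec" (3), from world to camera coordinates, as OpenCV has them. Camera axes: x right, y down, z forward; pixel columns grow to the right and rows downward; lengths in m; the calibration is good to about 2 mm. A picture is of the moment at which its call begins. camera_params takes no time and is no camera call.
A pose or a line that the arm cannot do raises robot.Unreachable and nothing moves.
- robot.job_done(): hands the job in, once; it reports no verdict.
Readings, each from a call of its own:
- robot.current_clock(): time.
- robot.current_joint_pos(): joint angles.
- robot.current_qd(): joint speeds.
- robot.current_joint_efforts(): joint torques, N m.
- robot.current_position(): TCP position.
- robot.current_tool_rot(): TCP orientation.
- robot.current_ft_force(): force on the tool from outside, world axes, zero at the start.
- robot.current_wrist_torque(): the same for the moment, N m.
- robot.current_finger_gap(): finger opening in m.
Only numpy, scipy, OpenCV 4.12 (cv2) and the standard library are available. Lean on these libraries where they do the work, as an engineer would, in place of code of your own. Each camera call takes 0.05 s, during which the arm holds its last target.

### The job

Slide the loose shuttle plate along its rails until it is fully home against the back stop of the fixture, then push the slide bolt across, tip through the shuttle's keeper, until the collar on the bolt bears on the keeper. Press it there by feel with about 12 to 17 N for half a second (never over 20 N, and do not ram the shuttle), then let go, leaving the bolt through the keeper and the can, tape measure and screwdriver undisturbed.

Things in the scene. Friction and masses are not known exactly. Their poses are not given: they have to be found in the camera images.
- dock: Fixture fixed to the bench. Origin at bench level under the middle of the shuttle's lane; x along the lane to the back stop (away from the robot), y left towards the bolt, z up. In mm: base plate x -135..80, y -80..225, top z 12; dark rails at |y| 57..71, x -90..75, top z 36; back stop face x 60, top z 42; bolt mounting block x -5..45, y 110..220, top z 42, its staples y 111..127, top z 65.
- shuttle: Loose aluminium plate 120 (x) x 110 (y) x 16 mm, 0.35 to 0.6 kg with the U bracket it carries, on the base plate between the rails, 1.5 mm play each side. Origin at the centre of its underside, axes like the dock's. Starts 35 to 65 mm short of the back stop; home is dock x 0. 2 to 8 N of sliding friction; the stop feels rigid, no spring-back.
- shuttle_lug (a point): Centre of the upright steel lug at the robot's end of the shuttle, at x -52, y 0 in the shuttle's frame, 52 mm above the bench: a plate 10 mm thick in x, 40 mm wide in y, 28 to 72 mm above the bench, free in front, 35 mm free behind. To push or pinch.
- keeper_mouth (a point): Centre of the mouth of the keeper, on its left (+y) face, 52 mm above the bench; axes like the shuttle's. The keeper is a steel block on the shuttle, 33 mm wide in x, top 65 mm above the bench, with a 15 x 15 mm square passage along y, 14 mm long, open at both ends. With the shuttle home it lies on the bolt's axis (dock x 20, y 53 mm).
- bolt_knob (a point): Centre of the bolt's upright black thumb plate, 77 mm above the bench: 12 mm thick in y, 30 mm wide in x, from 58 to 92 mm above the bench, 146 mm behind (+y of) the tip. Push it towards the dock's -y, or pinch it along y; 25 mm or more free all round. The bolt slides with about 5 N of friction, on top of the pressing force, stays where it is left; the collar meets the keeper rigidly.
- bolt (a joint): Travel of the slide bolt in m: 0 fully withdrawn (tip at dock y 65 mm), growing as it moves towards the keeper (dock -y); starts at 0 to 0.011; 0.026 to 0.052 when the collar meets the keeper of the seated shuttle, depending on where the collar is clamped.
- can: Drink can, 66 mm in diameter, 119 mm tall, upright; bystander, origin under its centre.
- tape_measure: Tape measure 37 x 80 x 69 mm; bystander, origin under its centre.
- screwdriver: Screwdriver 29 x 200 x 30 mm; bystander, origin under its centre.
- bolt_tip (a point): Centre of the slide bolt's tip. The bolt is a 12 mm round bar along the dock's y at dock x 20, 52 mm above the bench, tip tapered to 9.6 mm. A stop collar (21 mm across, 6 mm thick) is clamped on it, its keeper-side face anywhere from 16 to 38 mm behind (+y of) the tip: the exact place differs each time and must be felt. With the shuttle over 2 mm short of home the tip strikes the keeper's edge.
Mind the look-alikes: they are no part of the job. There is more than one size of the shuttle; the one meant has the size given above.

How it is judged:
By the outcome, as a careful person would: the job done as asked, in the order asked, and still so for the second after the job is handed in, with the robot touching nothing.
It also fails if it takes over 70 s, if anything falls off the work surface, if the arm or the gripper's body presses on something with over 40 N, if the wrist force passes 120 N, or if a joint passes its speed limit or range.

## Working session

There is one attempt and no reset: what is moved stays moved. The work goes in short steps, each a Python script; the robot and the scene stay as the last script left them, time stands still between calls to the robot, and variables do not carry over. Pictures are saved under pics/ and viewed, and the job is handed in when it is done.

```bash
ls; mkdir -p pics; python3 - <<'E'
from bench import robot
import cv2
for n in ("side","top"):
    im=robot.grab_frame(n); cv2.imwrite(f"pics/{n}0.png",im[:,:,::-1]); p=robot.camera_params(n); print(n,p)
print(robot.current_clock(),robot.current_position(),robot.nose_length)
E
```

```text
pics
side {'camera_matrix': array([[385.3790821 ,   0.        , 275.08822774],
       [  0.        , 385.3790821 , 209.88580267],
       [  0.        ,   0.        ,   1.        ]]), 'rvec': array([ 2.23067286, -0.24808861,  0.13360277]), 'tvec': array([-0.5819766 ,  0.14620596,  1.18243461])}
top {'camera_matrix': array([[383.63373505,   0.        , 279.86124102],
       [  0.        , 383.63373505, 202.54912121],
       [  0.        ,   0.        ,   1.        ]]), 'rvec': array([ 2.17273904, -2.2033022 ,  0.11597738]), 'tvec': array([-0.006121  ,  0.5938259 ,  1.10811686])}
0.1 [0.19617501 0.61939206 0.4039366 ] 0.166
```

View pics/side0.png

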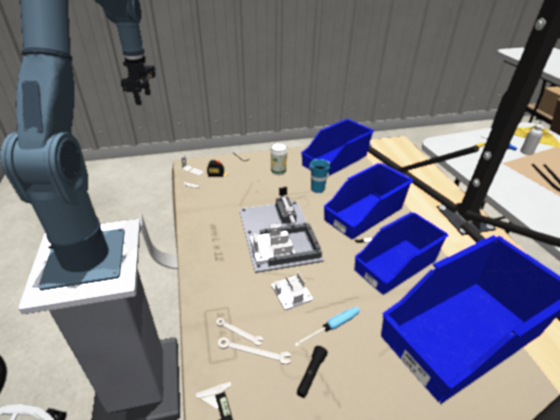

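View pics/top0.png

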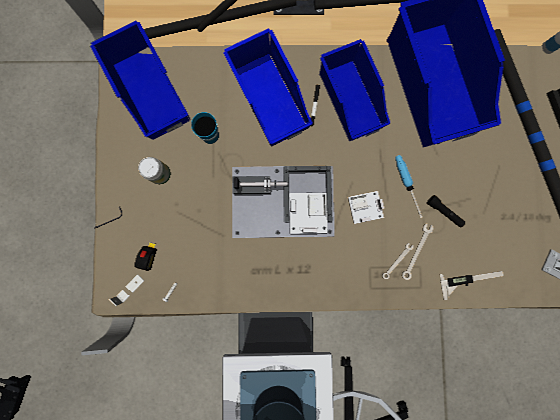

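The side view shows the dock around (280,235). In the top view it is around (283,200), with the shuttle inside the rails at (308,213). A second, loose white plate lies at (367,207) top and (292,291) side. I'll enlarge both.

```bash
python3 - <<'E'
import cv2
t=cv2.imread("pics/top0.png")[155:245,225:395]; cv2.imwrite("pics/topc.png",cv2.resize(t,None,fx=4.7,fy=4.7,interpolation=cv2.INTER_CUBIC))
t=cv2.imread("pics/side0.png")[180:315,230:340]; cv2.imwrite("pics/sidec.png",cv2.resize(t,None,fx=4.4,fy=4.4,interpolation=cv2.INTER_CUBIC))
E
```

```text
(no output)
```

View pics/topc.png

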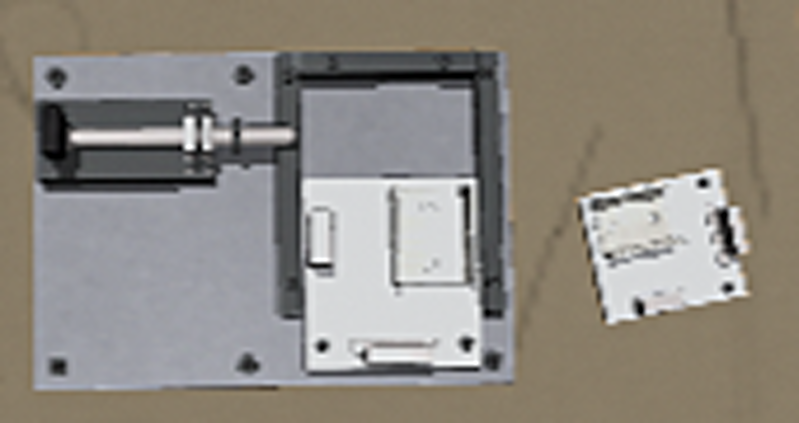

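View pics/sidec.png

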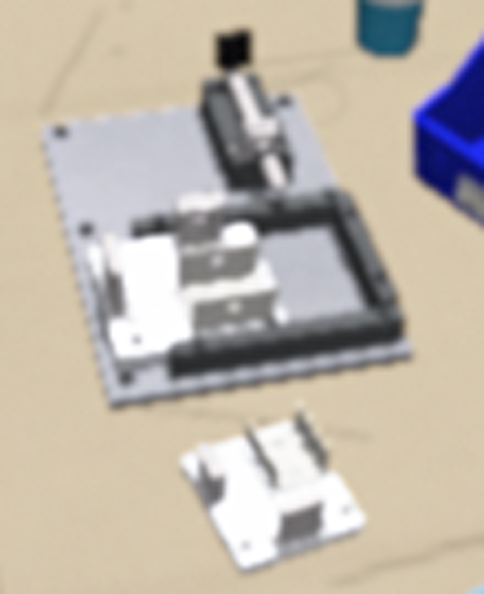

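```bash
cat > h.py <<'E'
import numpy as np, cv2
from bench import robot
def cam(n):
    p=robot.camera_params(n); R,_=cv2.Rodrigues(np.array(p["rvec"])); return np.array(p["camera_matrix"]),R,np.array(p["tvec"]).ravel()
def cast(n,uv,z):
    K,R,t=cam(n); uv=np.atleast_2d(np.asarray(uv,float))
    d=np.c_[uv,np.ones(len(uv))]@np.linalg.inv(K).T@R; c=-R.T@t
    return c+d*((z-c[2])/d[:,2])[:,None]
def proj(n,X):
    K,R,t=cam(n); return cv2.projectPoints(np.atleast_2d(np.asarray(X,float)),cv2.Rodrigues(R)[0],t,K,None)[0][:,0]
def tri(ut,us):
    P=[]; 
    for n in("top","side"):
        K,R,t=cam(n); P.append(K@np.c_[R,t])
    X=cv2.triangulatePoints(P[0],P[1],np.array(ut,float).reshape(2,1),np.array(us,float).reshape(2,1)).ravel(); return X[:3]/X[3]
E
python3 - <<'E'
from h import *
im=cv2.imread("pics/top0.png").astype(int)
m=((im[:,:,2]-im[:,:,0])<12).astype(np.uint8)
w=np.zeros_like(m); w[155:245,225:395]=1; m=cv2.morphologyEx(m&w,cv2.MORPH_OPEN,np.ones((3,3)))
cs,_=cv2.findContours(m,cv2.RETR_EXTERNAL,cv2.CHAIN_APPROX_NONE)
for c in cs:
    if cv2.contourArea(c)<300: continue
    c=c.reshape(-1,2)
    for z in((.012,) if len(c)>200 else (0.,.012,.016)):
        P=cast("top",c,z)[:,:2]*1000
        r=cv2.minAreaRect(P.astype(np.float32)); print(len(c),z,r,cv2.boxPoints(r).round(1).tolist())
# corner picks in 4.7x crop of top (z=12mm)
o=np.array([225,155]); q=lambda a:(np.array(a)+.5)/4.7-.5+o
C=q([(33,55),(497,52),(515,385),(35,388)]); print(cast("top",C,.012).round(4))
print("shuttle corners",cast("top",q([(302,177),(480,178),(481,371),(304,368)]),.028).round(4))
E
```

```text
109 0.0 ((579.5074462890625, -277.0263366699219), (82.51301574707031, 98.66350555419922), 10.55189323425293) [[529.9000244140625, -236.10000610351562], [548.0, -333.1000061035156], [629.0999755859375, -318.0], [611.0, -221.0]]
109 0.012 ((578.6585693359375, -274.040771484375), (81.65530395507812, 97.6379165649414), 10.551911354064941) [[529.5999755859375, -233.5], [547.5, -329.5], [627.7000122070312, -314.6000061035156], [609.9000244140625, -218.60000610351562]]
109 0.016 ((578.3756713867188, -273.045654296875), (81.36939239501953, 97.29601287841797), 10.55187702178955) [[529.5, -232.6999969482422], [547.2999877929688, -328.29998779296875], [627.2999877929688, -313.3999938964844], [609.5, -217.8000030517578]]
341 0.012 ((598.911376953125, -23.040420532226562), (302.0904235839844, 213.09275817871094), 89.75489807128906) [[491.70001220703125, -173.60000610351562], [704.7999877929688, -174.5], [706.0999755859375, 127.5], [493.0, 128.5]]
[[ 0.706   0.1287  0.012 ]
 [ 0.7047 -0.169   0.012 ]
 [ 0.4913 -0.1748  0.012 ]
 [ 0.4939  0.1283  0.012 ]]
shuttle corners [[ 0.6236 -0.0414  0.028 ]
 [ 0.6216 -0.1536  0.028 ]
 [ 0.5004 -0.1512  0.028 ]
 [ 0.5039 -0.0406  0.028 ]]
```

The top rays give 302 x 213 mm for the dock plate (true 305 x 215) and about 111 x 121 mm for the plate in the lane at top (308,213). The loose plate at top (367,207) is only about 82 x 98 mm, so the one between the rails is the shuttle meant. Next I'll measure the lug, keeper and knob in both views.

```bash
python3 - <<'E'
from h import *
a=cv2.imread("pics/top0.png"); s=cv2.imread("pics/side0.png")
def crop(im,u,v,w,h,f,n):
    t=cv2.resize(im[v:v+h,u:u+w],None,fx=f,fy=f,interpolation=cv2.INTER_CUBIC)
    for k in range(0,w,10):
        cv2.putText(t,str(u+k),(k*f,8),0,.33,(0,0,255),1); cv2.line(t,(k*f,10),(k*f,16),(0,0,255),1)
    for k in range(0,h,10):
        cv2.putText(t,str(v+k),(0,k*f+4),0,.33,(0,0,255),1); cv2.line(t,(22,k*f),(28,k*f),(0,0,255),1)
    return t
A=crop(a,228,160,108,80,7,0); cv2.imwrite("pics/tc2.png",A)
B=crop(s,240,180,88,84,7,0); cv2.imwrite("pics/sc2.png",B)
yaw=-.005
D=np.array([.6275,-.0965,0])
def d2w(p): 
    p=np.array(p)/1000; c,s_=np.cos(yaw),np.sin(yaw); return D+np.array([c*p[0]-s_*p[1],s_*p[0]+c*p[1],p[2]])
for nm,p in dict(lugtop=(-65-52,0,72),lugL=(-117,20,72),lugR=(-117,-20,72),keeptop=(-45,46,65),knobtop=(20,65+146,92),tip=(20,65,52),stopTop=(60,0,42)).items():
    print(nm,d2w(p).round(4),proj("top",d2w(p)).round(1),proj("side",d2w(p)).round(1))
E
```

```text
lugtop [ 0.5105 -0.0959  0.072 ] [[309.5 230.2]] [[254.4 236.8]]
lugL [ 0.5106 -0.0759  0.072 ] [[302.5 230.2]] [[253.2 232.4]]
lugR [ 0.5104 -0.1159  0.072 ] [[316.6 230.1]] [[255.6 241.2]]
keeptop [ 0.5827 -0.0503  0.065 ] [[292.8 205. ]] [[274.4 225.5]]
knobtop [0.6486 0.1144 0.092 ] [[233.8 181.5]] [[282.4 186.5]]
tip [ 0.6478 -0.0316  0.052 ] [[285.7 183.1]] [[292.7 222. ]]
stopTop [ 0.6875 -0.0968  0.042 ] [[307.6 169.9]] [[310.2 235.9]]
```

View pics/tc2.png

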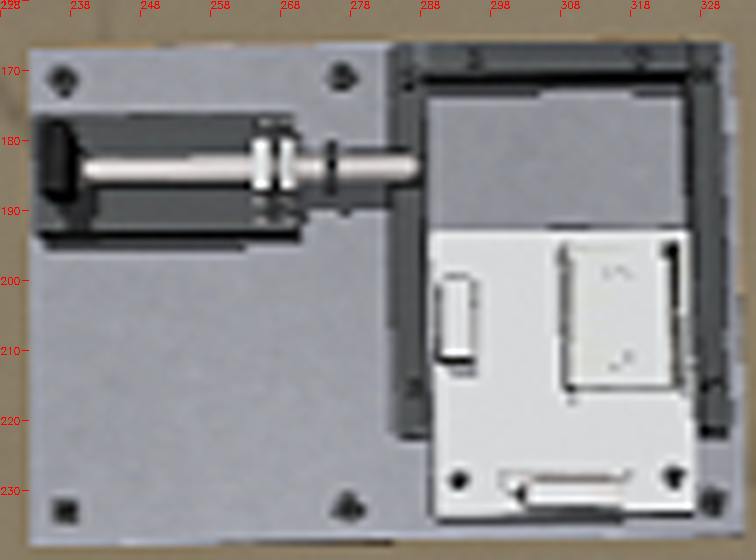

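View pics/sc2.png

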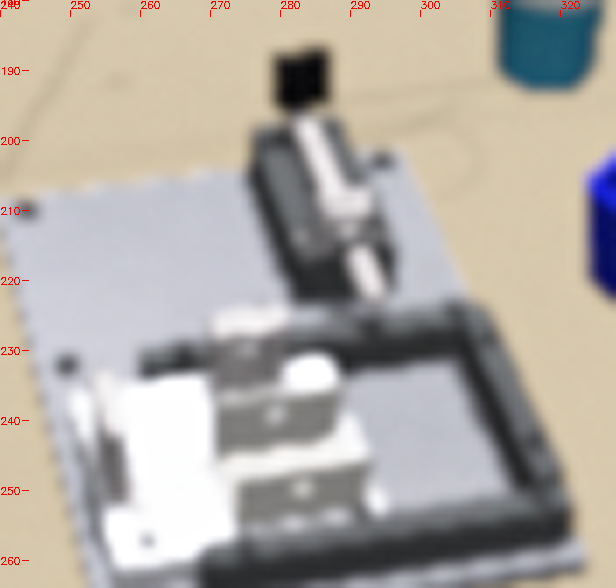

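```bash
python3 - <<'E'
from h import *
for n,a,b in [("lug top c",(310,230.2),(254.6,237)),("keeper top",(293.2,205.5),(275,226)),("knob top",(235,182.5),(282.6,187)),("tip",(287.7,183.7),(293.3,222)),("bracket top",(316.7,205),(280.5,246.5)),("stop top",(307.6,169.5),(309.5,236.5))]:
    X=tri(a,b); print(n,X.round(4),"reproj",(proj("top",X)[0]-a).round(1),(proj("side",X)[0]-b).round(1))
R=robot.current_tool_rot(); print(np.round(R,3),robot.current_ft_force())
D=np.diag([1.,-1,-1])
for R in (D,-np.diag([1.,-1,1])):
  for p in [(.45,-.097,.40),(.48,-.097,.207),(.59,-.097,.207),(.648,.16,.233),(.648,.09,.233),(.648,.16,.4)]:
    q=robot.inverse_kinematics(p,R); print(p,None if q is None else np.round(q,0))
E
```

```text
lug top c [ 0.5107 -0.0973  0.0722] reproj [ 0.  -0.1] [-0.1  0. ]
keeper top [ 0.5829 -0.0518  0.0639] reproj [ 0.1 -0.5] [-0.5  0. ]
knob top [0.647  0.1109 0.0922] reproj [ 0.1 -0.5] [-0.4  0. ]
tip [ 0.6466 -0.0374  0.057 ] reproj [ 0.1 -0.5] [-0.4  0.1]
bracket top [ 0.5847 -0.1217  0.0404] reproj [ 0.  -0.3] [-0.3  0. ]
stop top [ 0.6871 -0.0968  0.0398] reproj [-0.1  0.6] [ 0.6 -0.1]
[[-0.953  0.302 -0.   ]
 [ 0.302  0.953 -0.001]
 [-0.    -0.002 -1.   ]] [-0.82460448 -0.73928124  0.1710898 ]
(0.45, -0.097, 0.4) [-41.  19.  58. 118. -21.  53. -62.]
(0.48, -0.097, 0.207) [-12.  37.  24. 120. -29.  29. -57.]
(0.59, -0.097, 0.207) [-19.  47.  35. 104. -38.  42. -53.]
(0.648, 0.16, 0.233) [-41.  50.  36.  93. -36.  50. -81.]
(0.648, 0.09, 0.233) [-36.  49.  37.  95. -37.  49. -73.]
(0.648, 0.16, 0.4) [-43.  38.  41.  87. -26.  65. -88.]
(0.45, -0.097, 0.4) [-25.  14.  37. 118. -11.  51. 108.]
(0.48, -0.097, 0.207) [ -1.  35.   9. 119. -11.  27. 106.]
(0.59, -0.097, 0.207) [ -2.  42.  10. 103. -11.  36. 104.]
(0.648, 0.16, 0.233) [-21.  44.   5.  91.  -5.  45.  76.]
(0.648, 0.09, 0.233) [-16.  43.   6.  93.  -6.  44.  82.]
(0.648, 0.16, 0.4) [-25.  33.  10.  86.  -6.  62.  77.]
```

Every triangulated height agrees with the text: lug 72, keeper 64, knob 92, stop 40 mm. The dock origin is about (0.6275, -0.0965) with a yaw of about -0.3°. The shuttle is about 65 mm short of home. Now I'll push it with the closed fingers against the lug.

```bash
python3 - <<'E'
from h import *
R=np.diag([-1.,1,-1])
robot.movep((.46,-.097,.36),R)
robot.gripper_to(0.0,20)
robot.move_l((.46,-.097,.210),velocity=.15)
robot.hold(.2)
f0=np.array(robot.current_ft_force()); print(robot.current_clock(),f0.round(2),robot.current_finger_gap())
x=.46
r=robot.move_l((.52,-.097,.210),velocity=.03,max_force=3.0)
print(r,robot.current_position(),(np.array(robot.current_ft_force())-f0).round(2),robot.current_clock())
E
```

```text
5.45 [0.36 0.47 0.44] 0.0006932794000147518
True [ 0.49780622 -0.09685403  0.20967127] [-0.53 -0.28 -0.34] 6.6833
```

```bash
python3 - <<'E'
from h import *
f0=np.array([.36,.47,.44])
def rep(r): print(r,np.round(robot.current_position(),4),(np.array(robot.current_ft_force())-f0).round(2),round(robot.current_clock(),2))
for x,v in ((.51,.03),(.53,.03),(.548,.03),(.58,.012)):
    r=robot.move_l((x,-.097,.210),velocity=v,max_force=12); rep(r)
    if r: break
robot.hold(.2); rep(0)
E
```

```text
False [ 0.5104 -0.097   0.2101] [ 0.21 -0.16 -0.68] 7.27
False [ 0.5304 -0.097   0.2102] [-1.16  0.17 -0.8 ] 8.08
False [ 0.5484 -0.0969  0.2101] [-0.03 -1.05 -0.27] 8.83
True [ 0.5614 -0.0972  0.2093] [ 0.18 -1.37  0.05] 10.22
0 [ 0.561  -0.0971  0.2091] [-0.41 -0.46 -0.74] 10.43
```

```bash
python3 - <<'E'
from h import *
f0=np.array([.36,.47,.44])
def rep(r): print(r,np.round(robot.current_position(),4),(np.array(robot.current_ft_force())-f0).round(2),round(robot.current_clock(),2))
x0=robot.current_position()[0]
for k in range(1,16):
    r=robot.move_l((x0+.0003*k,-.097,.2095),velocity=.006,max_force=14); rep(r)
    if robot.current_ft_force()[0]-f0[0]<-11: break
im=robot.grab_frame("top"); cv2.imwrite("pics/t1.png",im[:,:,::-1]); im=robot.grab_frame("side"); cv2.imwrite("pics/s1.png",im[:,:,::-1])
t=cv2.imread("pics/t1.png")[155:245,225:335]; cv2.imwrite("pics/t1c.png",cv2.resize(t,None,fx=6,fy=6,interpolation=cv2.INTER_CUBIC))
t=cv2.imread("pics/s1.png")[180:270,235:335]; cv2.imwrite("pics/s1c.png",cv2.resize(t,None,fx=6,fy=6,interpolation=cv2.INTER_CUBIC))
E
```

```text
False [ 0.5614 -0.097   0.2095] [-0.42 -0.53  0.6 ] 10.68
False [ 0.5617 -0.097   0.2095] [-0.39 -0.87 -0.04] 10.93
False [ 0.5619 -0.097   0.2095] [-1.69  0.09 -1.05] 11.18
False [ 0.562  -0.097   0.2095] [-2.73 -0.48  1.89] 11.43
False [ 0.5621 -0.097   0.2094] [-4.66  0.13  3.64] 11.68
False [ 0.5622 -0.0971  0.2094] [-5.99 -0.23  4.  ] 11.93
False [ 0.5623 -0.0971  0.2094] [-6.56 -0.    5.32] 12.18
False [ 0.5624 -0.0971  0.2093] [-7.01  0.14  5.72] 12.43
False [ 0.5625 -0.0971  0.2093] [-8.3   0.79  6.18] 12.68
False [ 0.5626 -0.0971  0.2093] [-8.63 -0.88  6.64] 12.93
False [ 0.5626 -0.0972  0.2092] [-10.61   0.74   7.83] 13.18
False [ 0.5627 -0.0972  0.2092] [-10.77  -0.8    8.4 ] 13.43
False [ 0.5628 -0.0972  0.2092] [-12.23   0.57   9.71] 13.68
```

View pics/s1c.png

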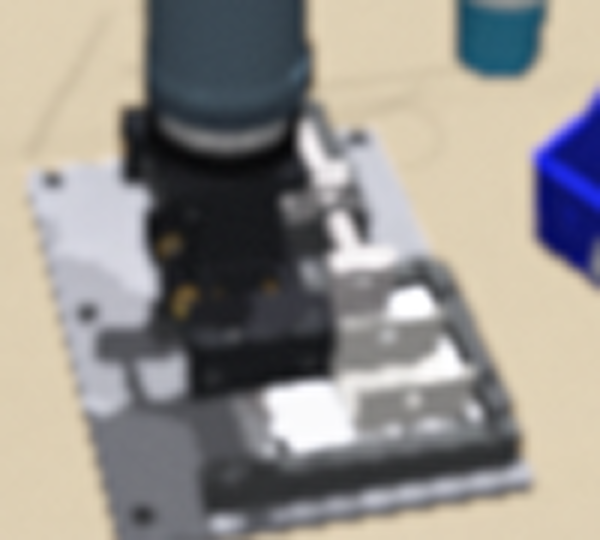

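```bash
python3 - <<'E'
from h import *
robot.move_l((.54,-.097,.210),velocity=.08)
robot.move_l((.54,-.097,.30),velocity=.2)
R=np.diag([-1.,1,-1])
robot.movep((.648,.170,.30),R)
im=robot.grab_frame("top"); cv2.imwrite("pics/t2.png",im[:,:,::-1]); im=robot.grab_frame("side"); cv2.imwrite("pics/s2.png",im[:,:,::-1])
t=cv2.imread("pics/t2.png")[155:245,205:335]; cv2.imwrite("pics/t2c.png",cv2.resize(t,None,fx=6,fy=6,interpolation=cv2.INTER_CUBIC))
t=cv2.imread("pics/s2.png")[160:270,235:335]; cv2.imwrite("pics/s2c.png",cv2.resize(t,None,fx=5,fy=5,interpolation=cv2.INTER_CUBIC))
print(robot.current_clock(), robot.current_position(), robot.current_ft_force())
E
```

```text
16.0417 [0.64811136 0.16711637 0.30012356] [1.08791482 0.22800567 1.17562979]
```

View pics/t2c.png

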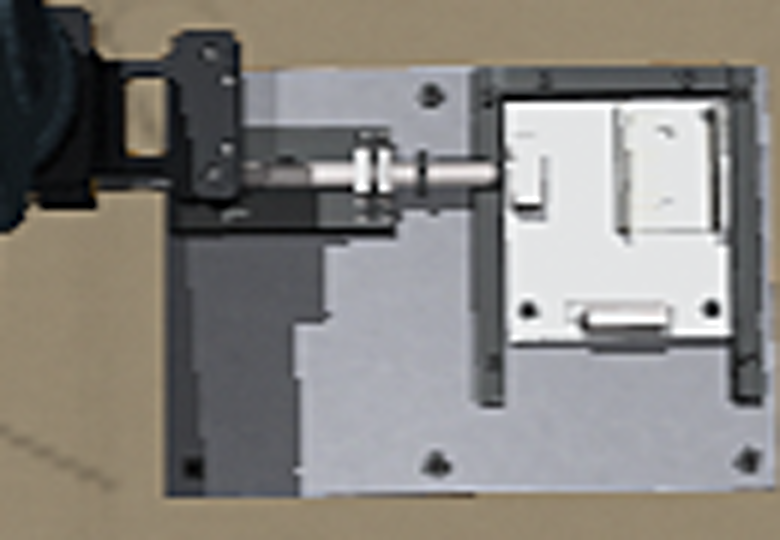

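View pics/s2c.png

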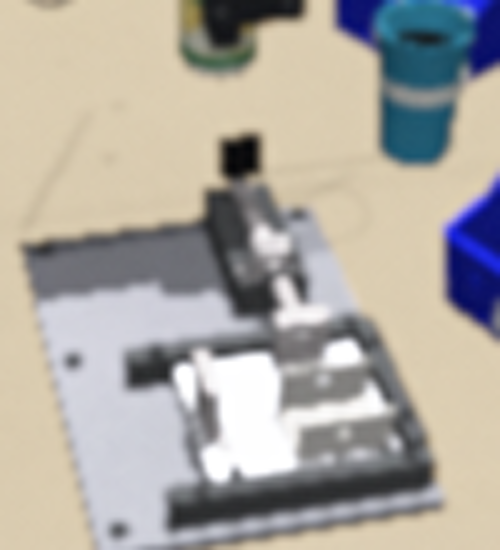

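In the top view the shuttle's far edge lies against the stop, and the keeper (crop 528,180) lines up with the bolt tip (500,172). The bystanders have not moved. Now I'll push the knob.

```bash
python3 - <<'E'
from h import *
robot.move_l((.648,.170,.235),velocity=.1); robot.hold(.2)
f0=np.mean([robot.current_ft_force() for _ in range(4)],axis=0); print(f0.round(2)); np.save("f0.npy",f0)
def rep(r): print(r,np.round(robot.current_position(),4),(np.array(robot.current_ft_force())-f0).round(2),round(robot.current_clock(),2))
r=robot.move_l((.648,.115,.235),velocity=.03,max_force=3.5); rep(r)
for k in range(4):
    y=robot.current_position()[1]; r=robot.move_l((.648,y-.001,.235),velocity=.008,max_force=10); rep(r)
E
```

```text
[ 0.59  0.25 -0.18]
True [0.6478 0.1301 0.2347] [-0.61  0.21  1.72] 18.28
False [0.6477 0.1298 0.2346] [-1.    2.68 -3.43] 18.64
False [0.6477 0.1297 0.2347] [-0.84  4.74 -3.16] 18.89
False [0.6477 0.1295 0.2347] [-0.49  4.3  -3.99] 19.14
False [0.6477 0.1292 0.2347] [-0.93  4.99 -2.93] 19.39
```

```bash
python3 - <<'E'
from h import *
f0=np.load("f0.npy")
y=.129
while y>.075:
    y-=.003
    r=robot.move_l((.648,y,.235),velocity=.012,max_force=6)
    f=np.mean([np.array(robot.current_ft_force())-f0 for _ in range(3)],axis=0); print(r,round(y,4),np.round(robot.current_position(),4),f.round(2),round(robot.current_clock(),2))
    if r or f[1]>9.5: break
E
```

```text
False 0.126 [0.6477 0.1264 0.2347] [-1.5   4.57 -4.02] 19.75
False 0.123 [0.6478 0.1232 0.2349] [-1.68  4.66 -2.41] 20.15
False 0.12 [0.6478 0.12   0.2349] [-2.26  4.37 -2.44] 20.55
False 0.117 [0.6478 0.117  0.2349] [-2.28  3.87 -3.04] 20.95
False 0.114 [0.6479 0.114  0.235 ] [-2.92  4.1  -3.13] 21.35
False 0.111 [0.6479 0.111  0.235 ] [-2.22  3.94 -2.16] 21.75
False 0.108 [0.6479 0.108  0.235 ] [-2.98  4.66 -3.26] 22.15
False 0.105 [0.6479 0.105  0.2349] [-3.4   4.78 -2.41] 22.55
False 0.102 [0.6478 0.102  0.2349] [-3.43  5.04 -2.15] 22.95
False 0.099 [0.6479 0.099  0.2349] [-2.99  4.5  -2.39] 23.35
False 0.096 [0.6479 0.0959 0.2349] [-2.79  4.03 -1.88] 23.75
False 0.093 [0.6479 0.093  0.235 ] [-3.47  4.9  -3.55] 24.15
False 0.09 [0.6478 0.0904 0.235 ] [-2.91  5.86 -2.62] 24.55
True 0.087 [0.6475 0.09   0.2345] [-0.42 -0.01  0.37] 24.82
```

Resistance rises at y≈0.090. The bolt has travelled about 40 mm since contact, well past the keeper's edge, so this is the collar. Sliding friction is about 4.6 N. I'll press to about 18.5 N at the tool, which is about 14 N at the collar.

```bash
python3 - <<'E'
from h import *
f0=np.load("f0.npy")
y=robot.current_position()[1]
def F(n=1):
    a=[]
    for i in range(n): a.append(np.array(robot.current_ft_force())-f0); robot.hold(.02)
    return np.mean(a,axis=0)
def go(y,v): return robot.move_l((.648,y,.235),velocity=v,max_force=8)
for k in range(40):
    y-=.0003; r=go(y,.006); f=F(5)
    print(r,round(y,5),np.round(robot.current_position(),4),f.round(2),round(robot.current_clock(),2))
    if r: print("stopped");break
    if f[1]>17.6: break
E
```

```text
False 0.08973 [0.648  0.0897 0.235 ] [-0.87 -0.41  0.35] 25.58
False 0.08943 [0.648  0.0896 0.235 ] [-0.9   0.41  0.25] 25.92
False 0.08913 [0.648  0.0895 0.235 ] [-0.49  2.46 -0.26] 26.25
False 0.08883 [0.648  0.0894 0.235 ] [-0.89  4.18 -0.25] 26.58
False 0.08853 [0.648  0.0893 0.235 ] [-0.38  5.28  0.03] 26.92
False 0.08823 [0.648  0.0893 0.235 ] [-0.72  5.71 -0.5 ] 27.25
False 0.08793 [0.648  0.0893 0.235 ] [-0.83  6.36 -0.03] 27.58
False 0.08763 [0.648  0.0892 0.235 ] [-1.14  7.21  0.04] 27.92
False 0.08733 [0.648  0.0891 0.235 ] [-0.86  7.14 -0.28] 28.25
False 0.08703 [0.648  0.0891 0.235 ] [-0.61  7.42 -0.16] 28.58
False 0.08673 [0.648 0.089 0.235] [-0.67  8.31 -0.35] 28.92
False 0.08643 [0.648 0.089 0.235] [-0.73  9.04  0.51] 29.25
False 0.08613 [0.648  0.0889 0.235 ] [-0.75  9.57  0.47] 29.58
False 0.08583 [0.648  0.0888 0.235 ] [-0.62 10.09 -0.03] 29.92
False 0.08553 [0.648  0.0888 0.235 ] [-0.92 10.37 -0.03] 30.25
False 0.08523 [0.648  0.0887 0.2351] [-0.72 10.96  0.02] 30.58
False 0.08493 [0.648  0.0886 0.235 ] [-0.86 11.44  0.04] 30.92
False 0.08463 [0.648  0.0886 0.2351] [-0.89 11.85  0.31] 31.25
False 0.08433 [0.648  0.0885 0.2351] [-1.04 12.36  0.36] 31.58
False 0.08403 [0.6479 0.0884 0.235 ] [-1.18 13.15  0.43] 31.92
False 0.08373 [0.648  0.0884 0.2351] [-1.11 13.56  0.75] 32.25
False 0.08343 [0.648  0.0883 0.2351] [-0.49 14.52  0.17] 32.58
False 0.08313 [0.6479 0.0882 0.2351] [-0.99 14.79  0.52] 32.92
False 0.08283 [0.648  0.0882 0.2351] [-1.33 15.23  0.4 ] 33.25
False 0.08253 [0.648  0.0881 0.2351] [-1.4  15.52  0.1 ] 33.58
False 0.08223 [0.6479 0.0881 0.2351] [-0.88 16.38  0.2 ] 33.92
False 0.08193 [0.648  0.088  0.2351] [-1.45 16.5   0.71] 34.25
False 0.08163 [0.648  0.0879 0.2351] [-1.01 17.01  0.24] 34.58
False 0.08133 [0.648  0.0879 0.2351] [-1.15 17.67  0.61] 34.92
```

```bash
python3 - <<'E'
from h import *
f0=np.load("f0.npy")
y=.08133
def F(n):
    a=[]
    for i in range(n): a.append(robot.current_ft_force()[1]-f0[1]); robot.hold(.02)
    return np.array(a)
for k in range(2):
    y-=.0003; robot.move_l((.648,y,.235),velocity=.006,max_force=4); f=F(5); print(round(y,5),f.mean().round(2),np.round(robot.current_position(),4))
f=F(45); print("hold",f.mean(),f.min(),f.max(),robot.current_clock())
robot.move_l((.648,.10,.235),velocity=.03); robot.move_l((.648,.12,.235),velocity=.1)
print("baseline after",F(4).mean())
robot.move_l((.648,.15,.32),velocity=.2)
robot.movep((.56,.30,.40),np.diag([-1.,1,-1]))
for n in("top","side"): cv2.imwrite(f"pics/{n}3.png",robot.grab_frame(n)[:,:,::-1])
t=cv2.imread("pics/top3.png")[155:245,205:335]; a=cv2.resize(t,None,fx=6,fy=6,interpolation=cv2.INTER_CUBIC)
cv2.imwrite("pics/t3c.png",a)
t=cv2.imread("pics/side3.png")[160:270,235:335]; cv2.imwrite("pics/s3c.png",cv2.resize(t,None,fx=5,fy=5,interpolation=cv2.INTER_CUBIC))
print(robot.current_clock())
E
```

```text
0.08103 17.99 [0.6479 0.0878 0.2351]
0.08073 18.29 [0.6479 0.0878 0.2351]
hold 18.743606438045298 17.749988680468732 20.302085550655658 36.3333
baseline after -0.26891540904877576
39.025
```

View pics/t3c.png

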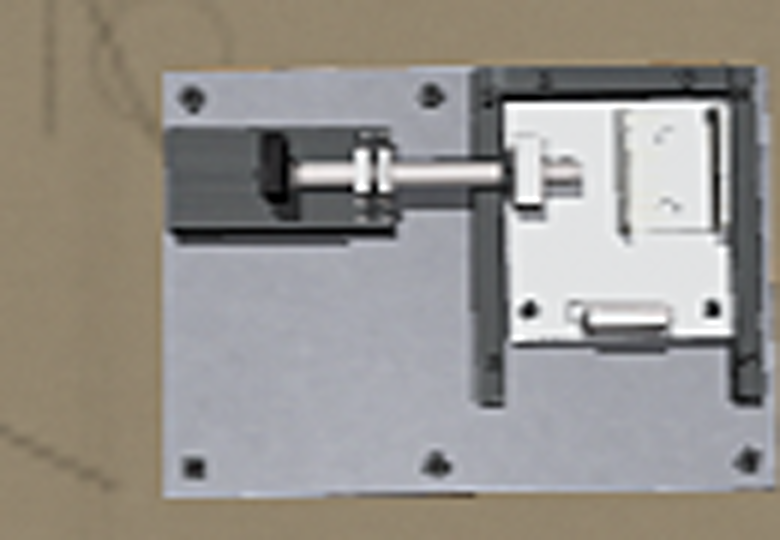

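View pics/s3c.png

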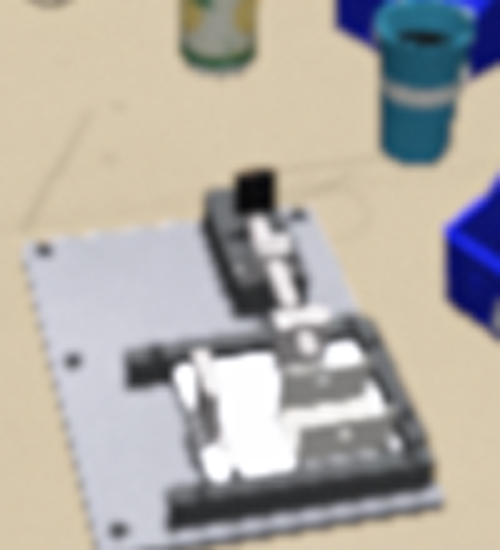

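View pics/top3.png

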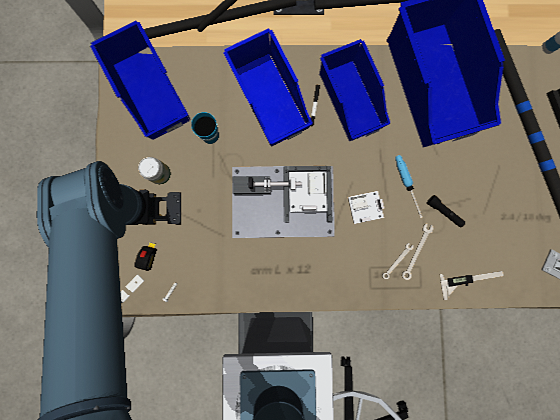

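The bolt tip now shows past the keeper (top crop 570,175), with the collar at the keeper's left face (505,172). The shuttle is still against the stop. The can (152,170), tape measure (146,256) and screwdriver (405,175) are where they started.

```bash
python3 - <<'E'
from bench import robot
robot.job_done(); print(robot.current_clock())
E
```

```text
the job is handed in; nothing more can be done
the job is handed in; nothing more can be done
```

The job is done and handed in at about 39 s: the shuttle is home against the back stop and the bolt is through its keeper.

- **Shuttle:** I pushed the lug with closed fingers for about 64 mm until it met the stop, then pressed it gently to about 12 N to confirm it was rigid. The stop was within 1 mm of where the camera measurements put it.
- **Bolt:** It slid about 40 mm under the fingers at about 4.6 N of friction until the collar met the keeper. I then ramped the force slowly and held for about 0.9 s at 18.7 N mean on the tool, which is about 14 N at the collar once friction is taken off. After backing off, the force reading returned to about zero.
- **Last pictures:** The bolt tip shows past the keeper with the collar against its face, and the shuttle is still at the stop. The can, tape measure and screwdriver are unmoved, and the arm is clear of everything.
- **Less certain:**
    - Single tool-force readings during the hold ranged from 17.7 to 20.3 N because of sensor noise. That puts the collar at roughly 13 to 16 N, but it rests on subtracting the friction I measured.
    - The first guarded stop at the keeper was a short touch with a 6 N threshold. The force had already dropped off when I read it, so I don't have its peak.

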